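Sterilising tablets away under the click lid

ROBOT

A 6-joint arm with a two-finger parallel gripper is mounted at the origin on the work surface. World frame = base frame: x ahead of the robot, y to its left, z up, the work surface at z = 0. Lengths are in m, angles in degrees, forces in N, time in s.
With the tool pointing down it reaches from about 0.25 to 0.725 m from the base axis. Payload 4 kg.
Tool frame: the origin (TCP) lies midway between the tips of the shut fingers; the grasp point (between the pads) lies 19 mm behind it (grasp_offset is the distance from the TCP to the grasp point, in m); z points along the fingers, y is the line along which they close (so a half turn about z gives the same grasp; the last joint's range is limited). The gripper opens to 85 mm and grips with 20 to 120 N. Pads are 22 mm wide; open, the fingers measure 114 mm over their backs; the gripper's body (76 mm by 85 mm) begins 54 mm behind the grasp point. The pads swing forward as they close: fully open they stand 13 mm farther back than shut.
Start: joints at [-64.687, 13.785, 0.286, 76.501, 0, 90], TCP at [0.214, -0.452, 0.231] pointing down, gripper open.
Joint ranges: [-155.79, 155.79], [-60.16, 107.12], [-62.33, 73.08], [-114, 123.19], [-81.49, 82.49], [-180, 180]. Speed limits (degrees/s): [159.86, 159.86, 180, 180, 180, 180].

INTERFACE

Orientations are given as [roll, pitch, yaw] about the fixed x, y, z axes, in that order (R = Rz(yaw) Ry(pitch) Rx(roll)).
In Python, from station import move_ptp, movel, movej, gripper_open, close, sleep, inverse_kinematics, get_state, grab_frame, PlanningError, close_job, boxes_of, outline_of, grasp_offset gives the robot as it stands. Calls block until the motion is done:
- move_ptp(position, orientation): joint-space move of the TCP to a pose.
- movel(position, v=0.15, ori=None, threshold=None): straight line of the TCP; ori=None keeps the orientation; v is the mean speed in m/s. With threshold (N) it stops when the force on the tool has changed by that much, and returns True; else False.
- movej(angles): joint-space move.
- gripper_open() and close(newtons=None): open the fingers fully, or close them until they stop; newtons is the grip in N (None keeps the last).
- sleep(seconds).
- inverse_kinematics(position, orientation): joint angles nearest the present ones, or None.
- get_state(): the state.
- grab_frame(name): name is "side" or "top" or "wrist"; returns a dict with "img" (480x640x3 uint8, red, green, blue), "K" (3x3 intrinsics, pixels), "k1" (the pictures are not rectified: a ray, as slopes to the right and down, at radius r is drawn at 1 + k1 r^2 times it, then the intrinsics apply), "xyz" and "attitude" of the camera in the world. Camera axes: x right, y down, z forward; pixel columns grow to the right and rows downward; lengths in m; the calibration is good to about 2 mm. A picture is of the moment at which its call begins. There is no depth.
A pose or a line that the arm cannot do raises PlanningError and nothing moves.
- close_job(): hands the job in; it is judged then, once.
Trained networks look in a picture, given as the dict that the camera call returned (one of the last four; its "shot" number tells which), for a name from the list of things; names that differ only in an ending like _2 or _b are one class to them, and where a whole thing is asked for, a point or a joint stands for the part that bears it (a point fixed in the world has none). Each returns a list of dicts, best first, with "conf" (0 to 1); they miss things now and then, are a little off and sometimes report something else, mostly with a low value. They report only what shows in the picture. A call takes as long as a camera call. They do not tell look-alikes from the thing itself.
- boxes_of(picture, target): "rect" ([left, top, right, bottom] in pixels, round what is visible of it).
- outline_of(picture, target): "pixels" (480x640 bool, what is visible of it) and "rect" ([left, top, right, bottom] in pixels, round what is visible of it).
The state is a dict: "time": time; "joint_pos": joint angles; "qvel": joint speeds; "joint_efforts": joint torques, N m; "ee_pos": TCP position; "orientation": TCP orientation; "force": force on the tool from outside, world axes, zero at the start; "moment": the same for the moment, N m; "width": opening from 0.0 (shut) to 1.0 (fully open); "gripper_force": force on a finger pad.
Only numpy, scipy, OpenCV 4.12 (cv2) and the standard library are available. Lean on these libraries where they do the work, as an engineer would, in place of code of your own. Each camera call takes 0.05 s, during which the arm holds its last target. There are 200 camera calls.

TASK

Pour all eight sterilising tablets from the steel measuring beaker into the white tablet jar and stand the empty beaker back upright on the nightstand. Then put the knobbed lid on the jar and press it straight down until it clicks and is fully home, and keep pressing firmly so the seal beds in: finish while still pressing the lid down, without letting go. Leave everything else on the nightstand where it is.

Things in the scene. Friction and masses are not known exactly. Their poses are not given: they have to be found in the camera images.
- jar: white plastic tablet jar, open at the top, stuck fast to the nightstand by a suction foot. Upright; origin at the centre of its underside, z up. Body 107 mm across up to 56 mm high, then a neck 90 mm across from 61 mm to the rim at 86 mm; mouth 80 mm wide inside, inner floor 6 mm above the nightstand. Six small sprung snap bumps stand 4.5 mm out of the neck, 7 mm below the rim.
- jar_rim (a point): centre of the jar's mouth, at the height of the rim (86 mm above its underside)
- seal: grey silicone seal ring, 89 mm across, lying in the top of the jar's rim, its upper edge 86 mm above the jar's underside and 2 mm above this origin, which lies on the jar's axis; the lid's top plate presses on it when home
- lid: the jar's white plastic lid, about 80 g, 107 mm across, lying skirt down on the nightstand. Origin at the centre of the skirt's lower edge, z up through the knob. The skirt is 18 mm deep, 94 mm wide inside at the bead along its lower edge and 102 mm above it; top plate from 18 to 22 mm, then a round knob 28 mm across from 22 to 52 mm. Any yaw fits the jar.
- lid_knob (a point): centre of the top face of the lid's knob, 52 mm above the lid's origin. Set on the jar, the lid first rests on the snap bumps, this point about 133 mm above the jar's underside; pushed straight down, the resistance climbs to some 12 N, drops with a click about half way down, and the lid is home when its top plate meets the seal, this point 120 mm above the jar's underside; firm is 10 N or so.
- cup: stainless steel measuring beaker, open, straight and round, 62 mm across, 80 mm high, wall 3 mm, inner floor 4 mm up, 90 g empty (hidden mass varies); origin at the centre of its underside, z out of its mouth. It starts upright on the nightstand with the eight tablets in its lowest 31 mm. Slippery inside: the tablets slide out once it is tipped well past level.
- cup_rim (a point): centre of the beaker's mouth, 80 mm above its underside
- tablet0: white sterilising tablet, a smooth disc 20 mm across and 9 mm thick, 10 g, starting in the beaker; origin at the centre of one flat face
- tablet1: white sterilising tablet, a smooth disc 20 mm across and 9 mm thick, 10 g, starting in the beaker; origin at the centre of one flat face
- tablet2: white sterilising tablet, a smooth disc 20 mm across and 9 mm thick, 10 g, starting in the beaker; origin at the centre of one flat face
- tablet3: white sterilising tablet, a smooth disc 20 mm across and 9 mm thick, 10 g, starting in the beaker; origin at the centre of one flat face
- tablet4: white sterilising tablet, a smooth disc 20 mm across and 9 mm thick, 10 g, starting in the beaker; origin at the centre of one flat face
- tablet5: white sterilising tablet, a smooth disc 20 mm across and 9 mm thick, 10 g, starting in the beaker; origin at the centre of one flat face
- tablet6: white sterilising tablet, a smooth disc 20 mm across and 9 mm thick, 10 g, starting in the beaker; origin at the centre of one flat face
- tablet7: white sterilising tablet, a smooth disc 20 mm across and 9 mm thick, 10 g, starting in the beaker; origin at the centre of one flat face
- bottle: closed glass baby bottle, 58 mm across, 166 mm high, loose; bystander. Origin at the centre of its underside
- engine: wooden toy engine, about 95 x 48 x 71 mm, loose; bystander. Origin underneath its middle, x along it
- wagon: wooden toy wagon, about 76 x 48 x 41 mm, loose; bystander. Origin underneath its middle, x along it
- soother_case: round grey soother case, 56 mm across, 38 mm high, loose; bystander. Origin at the centre of its underside
Things that resemble listed ones, but are neither listed nor needed, are in the scene too. Leave any yellow look-alike of the cup alone. What is shaped like the lid but purple is not meant.

How it is judged (in metres and radians):
On the way, in this order (a step that is already met when the one before it is completed fails the run):
1. the beaker is lifted off the nightstand in the gripper (height (world z) of cup above 0.04 m and contact force between the fingers and cup above 1 N), for 0.2 s.
2. all eight tablets lie in the jar while the beaker is still held up (all of step 1 and horizontal distance between each of tablet0, tablet1, tablet2, tablet3, tablet4, tablet5, tablet6, tablet7 and jar below 0.052 m and height (world z) of each of tablet0, tablet1, tablet2, tablet3, tablet4, tablet5, tablet6, tablet7 below 0.08 m), for 0.2 s.
3. the beaker stands upright on the nightstand again, let go (height (world z) of cup below 0.006 m and angle between cup's own z axis and vertical below 0.1 rad and linear speed of cup below 0.03 m/s and contact force between each of the arm, the fingers and cup below 0.1 N), for 0.2 s.
4. the lid has clicked over the snap bumps and is home on the seal (z of lid in the frame of jar between 0.062 and 0.071 m and horizontal distance between lid and jar below 0.005 m and angle between the z axis of lid and the z axis of jar, either way round below 0.06 rad), for 0.2 s.
At the end, for the whole second after the job is handed in: The lid is home on the jar (origin 62 to 71 mm above the jar's underside, centred to 5 mm, level to 0.06 rad) and the robot still presses it onto the seal with over 5 N; all eight tablets lie in the jar; the beaker stands upright (0.1 rad) on the nightstand, at rest and untouched (all of step 3 and all of step 4 and contact force between lid and seal above 5 N and contact force between any of the fingers, the arm and lid above 2 N and horizontal distance between each of tablet0, tablet1, tablet2, tablet3, tablet4, tablet5, tablet6, tablet7 and jar below 0.052 m and height (world z) of each of tablet0, tablet1, tablet2, tablet3, tablet4, tablet5, tablet6, tablet7 below 0.08 m); the arm keeps its last pose, push and grip.
It fails at once if the glass bottle is pushed more than 30 mm or tipped over (distance of bottle from where it was at the start of the episode above 0.03 m or angle between bottle's own z axis and vertical above 0.5 rad).
It fails at once if the toy engine is pushed more than 30 mm or tipped over (distance of engine from where it was at the start of the episode above 0.03 m or angle between engine's own z axis and vertical above 0.5 rad).
It fails at once if the toy wagon is pushed more than 30 mm or tipped over (distance of wagon from where it was at the start of the episode above 0.03 m or angle between wagon's own z axis and vertical above 0.5 rad).
It fails at once if the soother case is pushed more than 30 mm or tipped over (distance of soother_case from where it was at the start of the episode above 0.03 m or angle between soother_case's own z axis and vertical above 0.5 rad).
It also fails if it takes over 72 s, if anything falls off the work surface, if the arm or the gripper's body presses on something with over 40 N, if the wrist force passes 120 N, or if a joint passes its speed limit or range.

## Working session

There is one attempt and no reset: what is moved stays moved. The work goes in short steps, each a Python script; the robot and the scene stay as the last script left them, time stands still between calls to the robot, and variables do not carry over. Pictures are saved under pics/ and viewed, at most 10 in all, crops included, and the job is handed in when it is done.

```bash
mkdir -p pics; ls
python3 - <<'E'
from station import *
import cv2,numpy as np
print(get_state(), grasp_offset)
for n in("top","side"):
    f=grab_frame(n); cv2.imwrite(f"pics/{n}0.png",f["img"][:,:,::-1])
    print(n,f["K"],f["k1"],f["xyz"],f["attitude"])
    for t in("jar","lid","cup","bottle","engine","wagon","soother_case"):
        print(t,[(np.round(b["rect"]).tolist(),round(b["conf"],2)) for b in boxes_of(f,t)])
E
```

```text
pics
{'time': 0.0, 'joint_pos': array([-6.46864647e+01,  1.38330779e+01,  2.13533548e-01,  7.65018990e+01,
        5.09989145e-04,  9.00001947e+01]), 'qvel': array([ 0.05759027,  0.03932946, -0.05663958,  0.05881316,  0.05883371,
        0.05101178]), 'joint_efforts': array([-3.93318978e-04, -3.72315896e+01,  2.52407706e+01,  1.69454160e-02,
       -1.16817532e-05, -1.01246382e-06]), 'ee_pos': array([ 0.21351647, -0.45141522,  0.2304041 ]), 'orientation': array([-1.79878557e+02, -5.09575280e-04,  2.53133395e+01]), 'force': array([-0.12010824,  0.00553475,  0.16987727]), 'moment': array([ 0.03040093, -0.00659246,  0.04527681]), 'gripper_force': 0.0, 'width': 0.9994369402808975} 0.0187
top [[601.61568003   0.         323.99956167]
 [  0.         601.61568003 231.11427036]
 [  0.           0.           1.        ]] 0.0461177063096318 [0.28442675 0.01569505 1.36229874] [-1.67555599e+02 -6.70133144e-02 -9.20073271e+01]
jar [([326.0, 213.0, 372.0, 264.0], 0.97), ([350.0, 139.0, 376.0, 165.0], 0.74)]
lid [([418.0, 238.0, 451.0, 271.0], 0.75), ([147.0, 304.0, 198.0, 355.0], 0.66), ([173.0, 2
[... 263 characters left out ...]
50.0, 140.0, 373.0, 163.0], 0.76)]
side [[539.9382059    0.         315.9819061 ]
 [  0.         539.9382059  238.89690331]
 [  0.           0.           1.        ]] -0.05639619629852515 [ 0.44001136 -0.71166976  0.87533693] [-137.00295435    0.39331947   -9.18557709]
jar [([300.0, 248.0, 356.0, 316.0], 0.93)]
lid [([202.0, 154.0, 246.0, 188.0], 0.84), ([267.0, 158.0, 309.0, 194.0], 0.65)]
cup [([305.0, 338.0, 339.0, 394.0], 0.61), ([312.0, 401.0, 352.0, 458.0], 0.61), ([422.0, 328.0, 453.0, 393.0], 0.54)]
bottle [([364.0, 148.0, 387.0, 216.0], 0.71)]
engine [([419.0, 330.0, 455.0, 395.0], 0.92)]
wagon [([240.0, 245.0, 266.0, 282.0], 0.7)]
soother_case [([416.0, 273.0, 449.0, 301.0], 0.77)]
```

View pics/top0.png

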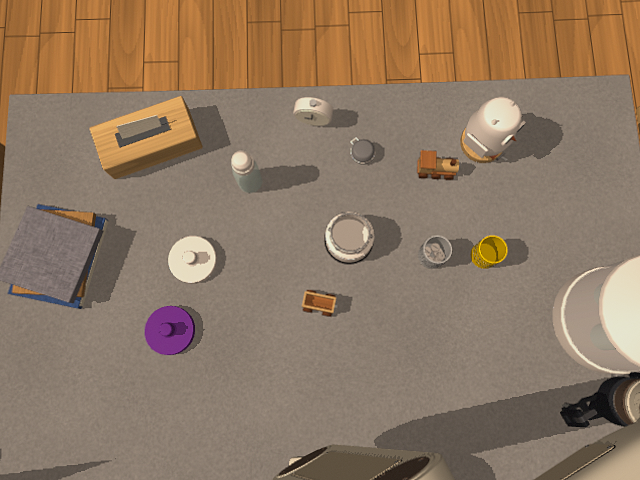

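View pics/side0.png

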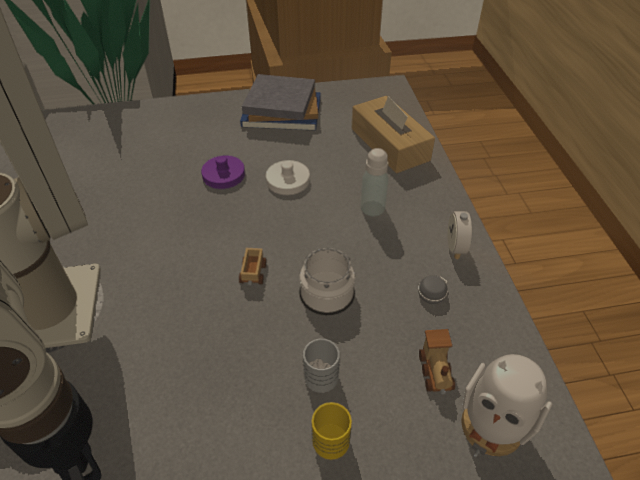

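Top view: steel beaker at (436,251), yellow decoy (490,250), jar (350,236), white lid (191,259), purple decoy (170,330). Side view: steel beaker (321,365), jar (327,280), white lid (288,178). Next I'll fit cylinder models to the outlines in both views.

```bash
cat > h.py <<'E'
from station import *
import cv2,numpy as np
from scipy.optimize import least_squares
from scipy.spatial.transform import Rotation as Ro
SH={"jar":[(.0535,0,.056),(.045,.061,.086)],"lid":[(.0535,0,.022),(.014,.022,.052)],"cup":[(.031,0,.08)],
"bottle":[(.029,0,.1)],"soother_case":[(.028,0,.038)]}
def proj(f,P):
    R=Ro.from_euler("xyz",f["attitude"],degrees=True).as_matrix()
    c=(np.atleast_2d(P)-f["xyz"])@R
    return cv2.projectPoints(c.reshape(-1,1,3),np.zeros(3),np.zeros(3),f["K"],np.array([f["k1"],0,0,0.]))[0].reshape(-1,2)
def pts(t,x,y,z=0):
    a=np.linspace(0,2*np.pi,73)
    return np.array([(x+r*np.cos(u),y+r*np.sin(u),z+h) for r,*hs in SH[t] for h in hs for u in a])
def ray(f,uv,z):
    n=cv2.undistortPoints(np.array([[uv]],float),f["K"],np.array([f["k1"],0,0,0.])).ravel()
    d=Ro.from_euler("xyz",f["attitude"],degrees=True).apply([n[0],n[1],1])
    return f["xyz"]+d*(z-f["xyz"][2])/d[2]
def bb(q): return np.r_[q.min(0),q.max(0)]
def rect(f,t,near,tol=25):
    best=None
    for b in outline_of(f,t):
        m=b["pixels"]; v,u=np.nonzero(m)
        if len(u)==0: continue
        r=np.array([u.min(),v.min(),u.max()+1,v.max()+1.])
        if np.hypot((r[0]+r[2])/2-near[0],(r[1]+r[3])/2-near[1])<tol: return r,b["conf"],m
    return None
def fit(t,obs,x0,z=0):
    g=lambda p:np.concatenate([bb(proj(f,pts(t,*p,z)))-r for f,r in obs])
    s=least_squares(g,x0,loss="soft_l1"); return s.x,np.round(g(s.x),1)
E
python3 - <<'E'
from h import *
T=grab_frame("top");S=grab_frame("side")
near={"cup":((436,251),(321,365)),"jar":((350,236),(327,280)),"lid":((191,259),(288,178)),"bottle":((247,171),(375,182)),"soother_case":((362,151),(433,288))}
for t,(a,b) in near.items():
    obs=[]
    for f,n in((T,a),(S,b)):
        r=rect(f,t,n)
        if r: obs.append((f,r[0])); print(t,r[:2])
    x0=ray(T,a,.04)[:2]
    if t=="bottle": print(x0, ray(T,(248,188),0),ray(S,(373,210),0)); continue
    for o in obs: print(t,fit(t,[o],x0))
    print(t,"both",fit(t,obs,x0))
for t,uv in(("engine",(438,168)),("wagon",(319,303)),("yellow",(490,250))): print(t,ray(T,uv,.03))
E
```

```text
cup (array([303., 339., 340., 392.]), 0.7)
cup (array([ 0.51994686, -0.24127658]), array([ 0.1, -1. , -0.1,  0.9]))
cup both (array([ 0.51994686, -0.24127658]), array([ 0.1, -1. , -0.1,  0.9]))
jar (array([324., 212., 375., 265.]), 0.92)
jar (array([299., 248., 355., 315.]), 0.97)
jar (array([ 0.55882983, -0.05233766]), array([ 1.4,  0.9, -1.3, -0.9]))
jar (array([ 0.56194595, -0.05688443]), array([ 0.6,  0.2, -0.6, -0.1]))
jar both (array([ 0.56085546, -0.0553514 ]), array([ 2.7, -0. ,  0. , -1.8, -0.1, -0.3, -1.3, -0.7]))
lid (array([168., 236., 218., 284.]), 0.58)
lid (array([266., 161., 309., 194.]), 0.61)
lid (array([0.525635  , 0.30273761]), array([ 0.3, -0.1, -0.3,  0.1]))
lid (array([0.52742794, 0.30187252]), array([-0.5, -1.4,  0.5,  0.9]))
lid both (array([0.52636529, 0.30260267]), array([ 0.3, -0.4, -0.2, -0.3, -1. , -1.5,  0. ,  0.8]))
bottle (array([232., 151., 261., 194.]), 0.57)
bottle (array([359., 148., 388., 217.]), 0.89)
[0.72354755 0.17583639] [0.69487857 0.1786868  0.        ] [0.71024312 0.16392782 0.        ]
soother_case (array([351., 140., 376., 165.]), 0.67)
soother_case (array([418., 275., 448., 304.]), 0.6)
soother_case (array([ 0.76627398, -0.09533804]), array([ 0.1, -1.5, -0.1,  1.6]))
soother_case (array([ 0.77009927, -0.0957315 ]), array([-0.6, -3.1,  0.5,  1.8]))
soother_case both (array([ 0.7693499, -0.0956756]), array([ 0.2, -2.8,  0. ,  0.4, -0.9, -3.1,  0.2,  1.8]))
engine [ 0.71867719 -0.26538458  0.03      ]
wagon [0.41613217 0.0205661  0.03      ]
yellow [ 0.52184797 -0.36709849  0.03      ]
```

```bash
cat >> h.py <<'E'
CUP=np.array([.520,-.241]);JAR=np.array([.561,-.0555])
G=.023   # cup axis behind TCP along tool z
ZG=.048  # grasp height on cup
def Rpick(yaw,pitch,flip):
    y=np.radians(yaw);p=np.radians(pitch)
    z=np.array([np.cos(p)*np.cos(y),np.cos(p)*np.sin(y),-np.sin(p)])
    yy=np.array([-np.sin(y),np.cos(y),0])*flip
    return np.c_[np.cross(yy,z),yy,z]
def tcp(Rt,g): return np.asarray(g)+G*Rt[:,2]
def eul(Rt): return Ro.from_matrix(Rt).as_euler("xyz",degrees=True)
def pour(th,yaw,pitch,flip,lipoff,zl):
    Rt=Ro.from_euler("xyz",[-th,0,0],degrees=True).as_matrix()@Rpick(yaw,pitch,flip)
    a=np.radians(th);A=np.array([0,np.sin(a),np.cos(a)]);p=np.array([0,np.cos(a),-np.sin(a)])
    lip=np.array([JAR[0],JAR[1]+lipoff,zl]); g=lip-(.080-ZG)*A-.031*p
    return tcp(Rt,g),eul(Rt)
E
python3 - <<'E'
from h import *
for pitch in(15,25):
  for flip in(1,-1):
    for yaw in (-25,-12):
      Rt=Rpick(yaw,pitch,flip); print(pitch,flip,yaw,"pick",end=" ")
      for b in(0,.11):
        q=inverse_kinematics(tcp(Rt,[*CUP,ZG])-b*Rt[:,2],eul(Rt)); print(None if q is None else np.round(q),end=" ")
      print()
    for th in(0,45,90,130,150):
        P=pour(th,0,pitch,flip,-.012,.13); q=inverse_kinematics(*P); print("  ",th,None if q is None else np.round(q),np.round(P[0],3))
E
```

```text
15 1 -25 pick None None 
15 1 -12 pick None None 
   0 None [ 0.583 -0.098  0.092]
   45 None [ 0.583 -0.116  0.125]
   90 None [ 0.583 -0.105  0.161]
   130 None [ 0.583 -0.077  0.178]
   150 None [ 0.583 -0.06   0.178]
15 -1 -25 pick None None 
15 -1 -12 pick None None 
   0 None [ 0.583 -0.098  0.092]
   45 None [ 0.583 -0.116  0.125]
   90 None [ 0.583 -0.105  0.161]
   130 None [ 0.583 -0.077  0.178]
   150 None [ 0.583 -0.06   0.178]
25 1 -25 pick None None 
25 1 -12 pick None None 
   0 None [ 0.582 -0.098  0.088]
   45 None [ 0.582 -0.119  0.122]
   90 None [ 0.582 -0.109  0.161]
   130 None [ 0.582 -0.08   0.181]
   150 None [ 0.582 -0.062  0.182]
25 -1 -25 pick None None 
25 -1 -12 pick None None 
   0 None [ 0.582 -0.098  0.088]
   45 None [ 0.582 -0.119  0.122]
   90 None [ 0.582 -0.109  0.161]
   130 None [ 0.582 -0.08   0.181]
   150 None [ 0.582 -0.062  0.182]
```

Run:
```python
from h import *
def r(q): return None if q is None else np.round(q).astype(int).tolist()
for pitch in range(0,91,15):
    Rt=Rpick(-25,pitch,1); print("pick",pitch,r(inverse_kinematics(tcp(Rt,[*CUP,ZG]),eul(Rt))), r(inverse_kinematics(tcp(Rt,[*CUP,.15]),eul(Rt))), r(inverse_kinematics(tcp(Rt,[*CUP,.3]),eul(Rt))))
for yaw in(-60,-30,0,30,60):
  for pitch in(-30,0,30,60):
    for z in(.16,.25): 
      Rt=Rpick(yaw,pitch,1);print("jar",yaw,pitch,z,r(inverse_kinematics(tcp(Rt,[*JAR,z]),eul(Rt))))
```

```text
pick 0 None None None
pick 15 None None [-25, 0, -60, -45, 0, 0]
pick 30 [-25, 39, -62, -71, 0, 0] [-25, 15, -59, -45, 0, 0] [-25, -8, -47, -9, 0, 0]
pick 45 [-25, 23, -52, -30, 0, 0] [-25, 7, -46, -8, 0, 0] [-25, -6, -32, 20, 0, 0]
pick 60 [-25, 20, -38, 2, 0, 0] [-25, 9, -31, 20, 0, 0] [-25, 1, -16, 44, 0, 0]
pick 75 [-25, 24, -23, 29, 0, 0] [-25, 16, -15, 44, 0, 0] [-25, 10, 1, 65, 0, 0]
pick 90 [-25, 31, -6, 53, 0, 0] [-25, 26, 1, 66, 0, 0] [-25, 22, 18, 86, 0, 0]
jar -60 -30 0.16 None
jar -60 -30 0.25 None
jar -60 0 0.16 None
jar -60 0 0.25 None
jar -60 30 0.16 [19, 22, -29, 21, -58, 69]
jar -60 30 0.25 [19, 14, -23, 35, -58, 69]
jar -60 60 0.16 [8, 17, -17, 44, -28, 65]
jar -60 60 0.25 [8, 12, -8, 57, -28, 65]
jar -30 -30 0.16 None
jar -30 -30 0.25 None
jar -30 0 0.16 None
jar -30 0 0.25 None
jar -30 30 0.16 [11, 14, -54, -30, -34, 23]
jar -30 30 0.25 [11, 1, -47, -10, -34, 23]
jar -30 60 0.16 [2, 9, -28, 26, -15, 28]
jar -30 60 0.25 [2, 4, -20, 40, -15, 28]
jar 0 -30 0.16 None
jar 0 -30 0.25 None
jar 0 0 0.16 None
jar 0 0 0.25 None
jar 0 30 0.16 [-10, 13, -60, -42, 9, -5]
jar 0 30 0.25 [-10, -3, -52, -19, 9, -5]
jar 0 60 0.16 [-8, 7, -31, 21, 4, -7]
jar 0 60 0.25 [-8, 2, -23, 36, 4, -7]
jar 30 -30 0.16 None
jar 30 -30 0.25 None
jar 30 0 0.16 [-32, 54, -56, -110, 62, 0]
jar 30 0 0.25 [-32, 36, -58, -94, 62, 0]
jar 30 30 0.16 [-27, 16, -46, -16, 46, -37]
jar 30 30 0.25 [-27, 4, -40, 2, 46, -37]
jar 30 60 0.16 [-16, 12, -25, 32, 21, -42]
jar 30 60 0.25 [-16, 6, -16, 45, 21, -42]
jar 60 -30 0.16 None
jar 60 -30 0.25 None
jar 60 0 0.16 None
jar 60 0 0.25 None
jar 60 30 0.16 [-31, 29, -17, 47, 60, -92]
jar 60 30 0.25 [-31, 22, -11, 59, 60, -92]
jar 60 60 0.16 [-20, 21, -11, 53, 29, -78]
jar 60 60 0.25 [-20, 16, -3, 65, 29, -78]<sys>:0: UserWarning: Gimbal lock detected. Setting third angle to zero since it is not possible to uniquely determine all angles.
```

```bash
cat >> h.py <<'E'
def pour2(al,ga,th,beta,flip,yaw0,off,zl):
    """cup tipped th toward azimuth al, spun ga about its axis; lip at off (m, along al) from jar axis, height zl"""
    M=Ro.from_euler("ZYZ",[al,th,ga],degrees=True).as_matrix()
    Rt=M@Rpick(yaw0,beta,flip)
    h=np.array([np.cos(np.radians(al)),np.sin(np.radians(al)),0])
    t=np.radians(th);A=M[:,2];p=np.cos(t)*h-np.array([0,0,np.sin(t)])
    g=np.array([*JAR,0])+off*h+np.array([0,0,zl])-(.080-ZG)*A-.031*p
    return tcp(Rt,g),Rt,g
def clear(Rt,g):
    L=[(x,y,z) for x in(-.011,.011) for y in(-.057,-.031,.031,.057) for z in(-.054,-.02,.019)]
    L+=[(x,y,z) for x in(-.042,0,.042) for y in(-.042,0,.042) for z in(-.054,-.1,-.16)]
    P=g+np.array(L)@Rt.T
    d=np.hypot(*(P[:,:2]-JAR).T); m=1.
    if (d<.06).any(): m=P[d<.06,2].min()-.09
    return min(m,P[:,2].min()-.05)
E
python3 - <<'E' 2>/dev/null
from h import *
lo=np.array([-155,-60,-62,-114,-81,-180]);hi=np.array([155,107,73,123,82,180])
res=[]
for beta in(35,45):
  for al in range(-180,180,20):
    for ga in range(-180,180,20):
      for th in (120,135):
        p,Rt,g=pour2(al,ga,th,beta,1,0,-.012,.12)
        c=clear(Rt,g)
        if c<0: continue
        q=inverse_kinematics(p,eul(Rt))
        if q is None: continue
        res.append((th,beta,al,ga,round(c,3),round(min((q-lo).min(),(hi-q).min()),0),np.round(q).astype(int).tolist()))
print(len(res))
for th in(120,135):
  for r in sorted([r for r in res if r[0]==th],key=lambda r:-r[5])[:25]: print(r)
E
```

```text
137
(120, 35, 80, 0, np.float64(0.055), np.float64(24.0), [16, 48, 14, 99, -55, -41])
(120, 35, -100, 0, np.float64(0.055), np.float64(23.0), [-28, 43, 5, 86, 59, 52])
(120, 35, 100, 20, np.float64(0.044), np.float64(23.0), [17, 49, 14, 99, -58, -59])
(120, 35, -140, 0, np.float64(0.055), np.float64(22.0), [-28, 21, -40, -11, 57, 134])
(120, 35, -80, 20, np.float64(0.044), np.float64(22.0), [-29, 46, 7, 93, 60, 26])
(120, 35, -120, 20, np.float64(0.044), np.float64(21.0), [-29, 23, -41, -12, 61, 113])
(120, 35, -120, -20, np.float64(0.044), np.float64(20.0), [-29, 44, 5, 86, 62, 70])
(120, 35, -160, -20, np.float64(0.044), np.float64(19.0), [-29, 23, -43, -20, 58, 158])
(120, 35, 60, -20, np.float64(0.044), np.float64(19.0), [16, 51, 16, 104, -54, -16])
(120, 35, 120, 0, np.float64(0.055), np.float64(19.0), [18, 24, -32, 10, -62, -117])
(120, 35, -120, 0, np.float64(0.055), np.float64(17.0), [-30, 30, -18, 41, 65, 91])
(120, 35, 100, 0, np.float64(0.055), np.float64(17.0), [18, 36, -8, 64, -64, -71])
(120, 35, 120, 40, np.float64(0.03), np.float64(17.0), [18, 53, 13, 104, -64, -69])

[... 2437 characters left out ...]
 57, 2, 115, 78, -17])
(135, 35, 120, 0, np.float64(0.043), np.float64(4.0), [22, 32, -39, -19, -77, -129])
(135, 35, -140, -40, np.float64(0.02), np.float64(3.0), [-33, 60, 8, 120, 75, 35])
(135, 35, -120, 0, np.float64(0.043), np.float64(3.0), [-33, 39, -15, 55, 79, 71])
(135, 35, -100, 20, np.float64(0.032), np.float64(3.0), [-34, 46, -7, 79, 79, 34])
(135, 35, 120, 20, np.float64(0.032), np.float64(3.0), [22, 48, -4, 85, -78, -57])
(135, 35, 160, 20, np.float64(0.032), np.float64(3.0), [17, 41, -59, -86, -52, 176])
(135, 45, -160, -20, np.float64(0.022), np.float64(3.0), [-31, 55, -52, -111, 65, -162])
(135, 45, -120, 20, np.float64(0.022), np.float64(3.0), [-33, 55, -45, -109, 79, 175])
```

```bash
python3 - <<'E' 2>/dev/null
from h import *
lo=np.array([-155,-60,-62,-114,-81,-180]);hi=np.array([155,107,73,123,82,180])
for al in(-150,-130):
  for th in (70,90,105,120,130,140):
    print(al,th)
    for ga in range(-20,161,20):
        p,Rt,g=pour2(al,ga,th,35,1,0,-.012,.13)
        q=inverse_kinematics(p,eul(Rt))
        if q is not None and (q-lo).min()>0: print("   ",ga,round(clear(Rt,g),3),round(min((q-lo).min(),(hi-q).min())),np.round(q).astype(int).tolist())
E
```

```text
-150 70
    -20 0.028 34 [-13, 29, 3, 63, 23, 146]
    0 0.037 36 [-7, 21, -7, 49, 9, 144]
    20 0.028 41 [0, 16, -19, 33, -6, 139]
    40 0.007 31 [7, 14, -31, 13, -21, 131]
    60 0.001 19 [12, 16, -43, -15, -33, 117]
    80 -0.003 8 [15, 29, -54, -57, -40, 96]
    100 0.0 4 [14, 52, -58, -106, -37, 71]
-150 90
    -20 0.04 40 [-20, 22, -13, 43, 38, 140]
    0 0.049 37 [-14, 14, -25, 25, 23, 142]
    20 0.04 26 [-6, 9, -36, 6, 6, 140]
    40 0.018 15 [2, 10, -47, -17, -11, 134]
    60 0.011 6 [9, 21, -56, -49, -27, 122]
    80 0.011 2 [13, 43, -60, -93, -37, 102]
-150 105
    -20 0.049 31 [-25, 21, -23, 27, 51, 137]
    0 0.058 25 [-20, 13, -37, 3, 36, 143]
    20 0.049 14 [-12, 10, -48, -20, 17, 143]
    40 0.027 4 [-2, 16, -58, -46, -4, 138]
-150 120
    -20 0.054 17 [-30, 24, -33, 6, 65, 139]
    0 0.065 14 [-25, 18, -48, -27, 48, 149]
    20 0.054 3 [-17, 20, -59, -54, 27, 149]
-150 130
    -20 0.046 9 [-32, 29, -39, -17, 73, 147]
    0 0.058 8 [-28, 27, -54, -54, 55, 157]
-150 140
    -20 0.037 2 [-34, 41, -45, -68, 80, 175]
    0 0.047 5 [-30, 43, -57, -89, 60, 171]
-130 70

[... 372 characters left out ...]
48, -18, 12, 115]
    60 0.011 1 [-3, 20, -61, -57, 2, 108]
-130 105
    -20 0.049 29 [-25, 31, -5, 61, 53, 105]
    0 0.058 35 [-23, 19, -24, 28, 47, 115]
    20 0.049 21 [-20, 13, -41, -5, 38, 121]
    40 0.027 6 [-14, 16, -56, -41, 25, 122]
-130 120
    -20 0.054 16 [-30, 36, -7, 65, 66, 89]
    0 0.065 19 [-29, 23, -30, 15, 63, 114]
    20 0.054 13 [-26, 20, -49, -31, 52, 129]
    40 0.04 0 [-20, 30, -62, -73, 36, 134]
-130 130
    -20 0.046 8 [-32, 43, -4, 78, 74, 70]
    0 0.058 9 [-32, 28, -34, 2, 73, 118]
    20 0.046 9 [-29, 30, -53, -57, 60, 141]
-130 140
    -20 0.037 3 [-34, 54, 2, 110, 79, 30]
    0 0.047 0 [-34, 35, -40, -35, 82, 139]
    20 0.037 7 [-31, 45, -55, -92, 65, 160]
```

```bash
python3 - <<'E' 2>/dev/null
from h import *
Rt=Rpick(-25,35,1); p=tcp(Rt,[*CUP,ZG])
move_ptp(p-.12*Rt[:,2],eul(Rt)); print(get_state()["time"])
movel(p,v=.12); close(60); s=get_state(); print(s["time"],s["width"],s["gripper_force"],s["force"],s["ee_pos"]-p)
movel(p+[0,0,.03],v=.08); s=get_state(); print(s["width"],s["force"])
movel(p+[0,0,.13],v=.15)
f=grab_frame("side"); g=grab_frame("wrist")
cv2.imwrite("pics/a.png",np.hstack([f["img"][150:450,150:500],g["img"][90:390,100:540]])[:,:,::-1])
# slerp check toward the tip pose
from scipy.spatial.transform import Slerp
P2,R2,g2=pour2(-140,0,70,35,1,0,-.012,.19)
S=Slerp([0,1],Ro.from_matrix([Rt,R2]))
for u in np.linspace(0,1,6):
    r=S(u).as_matrix(); pos=(1-u)*(p+[0,0,.13])+u*P2
    c=r@Rt.T@[0,0,1]; q=inverse_kinematics(pos,eul(r)); print(round(u,1),np.degrees(np.arccos(c[2])).round(),None if q is None else np.round(q))
print(get_state()["time"])
E
python3 -W ignore - <<'E'
from h import *
s=get_state();print(s["time"],s["ee_pos"],np.round(s["joint_pos"]))
Rt=Rpick(-25,35,1); p=tcp(Rt,[*CUP,ZG]); print(p)
for b in np.arange(0,.13,.02):
    q=inverse_kinematics(p-b*Rt[:,2],eul(Rt)); print(b,q)
try: move_ptp(p-.12*Rt[:,2],eul(Rt))
except Exception as e: print(repr(e))
E
```

```text
1.4 [ 0.21378308 -0.45197055  0.23128557] [-65.  14.   0.  77.   0.  90.]
[ 0.53707529 -0.24896234  0.03480774]
0.0 [-24.7761772   32.12240687 -59.35360881 -56.47581027  -0.18334475
   0.12837992]
0.02 [-24.76496274  29.52061147 -61.53792805 -56.05831301  -0.19253108
   0.13481234]
0.04 None
0.06 None
0.08 None
0.1 None
0.12 None
PlanningError('the arm cannot take that pose within its joint ranges')
```

```bash
python3 -W ignore - <<'E'
from h import *
from scipy.spatial.transform import Slerp
Rt=Rpick(-25,35,1); p=tcp(Rt,[*CUP,ZG])
move_ptp(p+[0,0,.13],eul(Rt)); print(get_state()["time"])
movel(p,v=.1); close(60); s=get_state(); print(s["time"],s["width"],s["gripper_force"],s["force"],s["ee_pos"]-p)
movel(p+[0,0,.03],v=.08); s=get_state(); print(s["width"],s["force"])
movel(p+[0,0,.13],v=.15)
f=grab_frame("side"); g=grab_frame("wrist")
cv2.imwrite("pics/a.png",np.hstack([f["img"][150:450,150:500],g["img"][90:390,100:540]])[:,:,::-1])
P2,R2,g2=pour2(-140,0,70,35,1,0,-.012,.19)
S=Slerp([0,1],Ro.from_matrix([Rt,R2]))
for u in np.linspace(0,1,6):
    r=S(u).as_matrix(); pos=(1-u)*(p+[0,0,.13])+u*P2
    c=r@Rt.T@[0,0,1]; q=inverse_kinematics(pos,eul(r)); print(round(u,1),np.degrees(np.arccos(c[2])).round(),None if q is None else np.round(q))
print(get_state()["time"])
E
```

```text
2.9583
4.7583 0.7145585657987047 64.87053260207176 [-2.12476656  1.04767246  5.15544617] [ 0.0006001  -0.00011069  0.00122181]
0.7166625523895555 [-1.05546143  0.56217324 -3.09944309]
0.0 nan [-25.   6. -53. -25.  -0.   0.]
0.2 16.0 [-13.   4. -42.   1. -15.  32.]
0.4 32.0 [ -7.   7. -28.  26. -17.  63.]
0.6 47.0 [ -5.  12. -14.  45. -12.  90.]
0.8 60.0 [ -6.  17.  -5.  56.  -1. 113.]
1.0 70.0 [ -7.  19.  -1.  59.  11. 134.]
6.2
```

View pics/a.png

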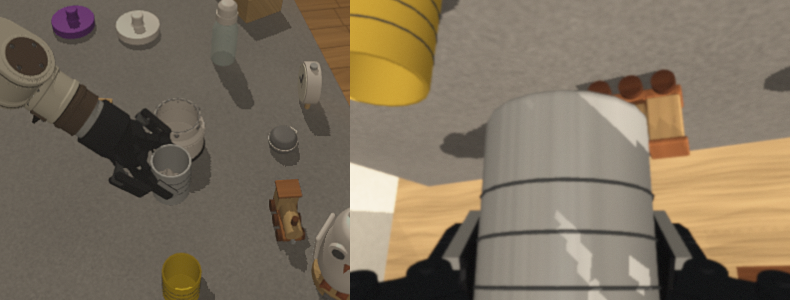

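Side crop: the beaker is held upright by its sides at (170,165), clear of the yellow one (182,275). The wrist view shows it square between the pads. Now the pour.

```bash
python3 -W ignore - <<'E'
from h import *
P,R,_=pour2(-140,0,70,35,1,0,-.012,.17)
movel(P,v=.1,ori=eul(R)); print(get_state()["time"])
for th in(80,90,100,108,116,124,132):
    P,R,_=pour2(-140,0,th,35,1,0,-.014,.135 if th<95 else .122)
    movel(P,v=.04,ori=eul(R)); s=get_state(); print(th,s["time"],s["force"].round(2),s["width"])
    if th>=108: sleep(.2)
sleep(.5);s=get_state(); print(s["force"])
f=grab_frame("top"); g=grab_frame("side")
cv2.imwrite("pics/b.png",np.hstack([cv2.resize(f["img"][170:300,280:440],None,fx=2.4,fy=2.4),cv2.resize(g["img"][200:330,250:410],None,fx=2.4,fy=2.4)])[:,:,::-1])
E
```

```text
8.7583
80 9.5833 [ 0.31 -0.09 -1.81] 0.7175079730359112
90 9.9333 [-0.45 -0.72 -2.15] 0.7152364349960253
100 10.275 [ 1.13 -0.19 -1.71] 0.7196397425564433
108 10.5917 [-0.39 -0.33 -1.86] 0.7196238215865454
116 11.125 [-0.1  -0.16 -1.23] 0.7188956533380751
124 11.7167 [-0.17  0.93 -1.03] 0.7166515150974301
132 12.425 [-0.61 -0.3  -0.69] 0.7192189155231953
[-0.35862313  0.23601735 -1.2393431 ]
```

View pics/b.png

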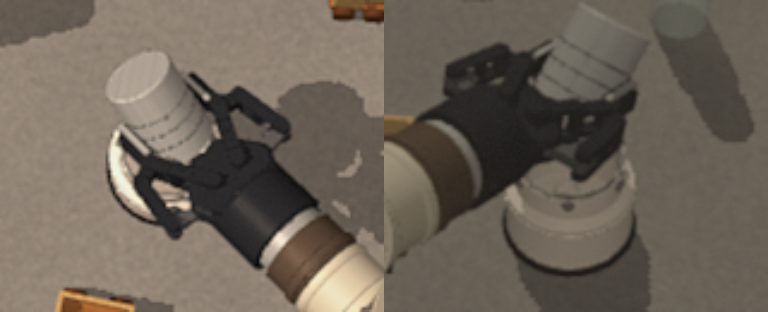

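Beaker is inverted over the jar; nothing is seen outside it, and the load fell by about 0.8 N. I'll tip it a little further, then back off and look inside.

```bash
python3 -W ignore - <<'E'
from h import *
for th in (138,128,138):
    P,R,_=pour2(-140,0,th,35,1,0,-.014,.122); movel(P,v=.06,ori=eul(R))
sleep(.2)
for th,z in((132,.13),(100,.15),(70,.19)):
    P,R,_=pour2(-140,0,th,35,1,0,-.014,z); movel(P,v=.09,ori=eul(R))
Rt=Rpick(-25,35,1); p=tcp(Rt,[*CUP,ZG])
movel(p+[0,0,.13],v=.1,ori=eul(Rt)); s=get_state(); print(s["time"],s["force"],s["width"])
f=grab_frame("top"); g=grab_frame("side")
cv2.imwrite("pics/c.png",np.hstack([cv2.resize(f["img"][190:290,300:480],None,fx=3,fy=3,interpolation=2),cv2.resize(g["img"][235:335,280:360],None,fx=3,fy=3,interpolation=2)])[:,:,::-1])
for F in(f,g):
  for t in("tablet0","cup","jar"): print(t,[(np.round(b["rect"]).tolist(),round(b["conf"],2)) for b in boxes_of(F,t)])
E
```

```text
20.8417 [ 0.80956418 -0.37013305 -0.95737627] 0.7179296338664357
tablet0 [([353.0, 237.0, 359.0, 245.0], 0.63), ([344.0, 233.0, 349.0, 241.0], 0.52), ([339.0, 234.0, 341.0, 242.0], 0.36)]
cup [([471.0, 238.0, 507.0, 270.0], 0.86), ([430.0, 222.0, 467.0, 253.0], 0.67), ([170.0, 231.0, 214.0, 283.0], 0.31)]
jar [([324.0, 214.0, 376.0, 268.0], 0.75)]
tablet0 []
cup [([313.0, 403.0, 353.0, 460.0], 0.77)]
jar [([300.0, 247.0, 354.0, 311.0], 0.55)]
```

View pics/c.png

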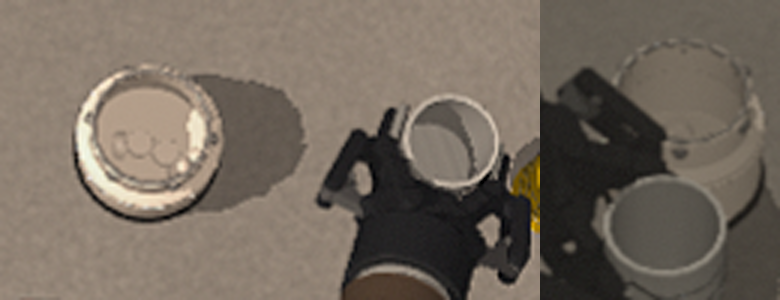

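Beaker looks empty, and tablets are visible in the jar around (150,150). Next: set the beaker down, then hover over jar and lid with the wrist camera.

```bash
python3 -W ignore - <<'E'
from h import *
Rt=Rpick(-25,35,1); p=tcp(Rt,[*CUP,ZG])
movel(p+[0,0,.012],v=.12); 
hit=movel(p+[0,0,-.004],v=.02,threshold=4); s=get_state(); print(hit,s["ee_pos"]-p,s["force"])
gripper_open(); sleep(.1); movel(p+[0,0,.14],v=.15); print(get_state()["time"])
def down(yaw): 
    y=np.radians(yaw); yy=np.array([-np.sin(y),np.cos(y),0]); z=np.array([0,0,-1.]); return np.c_[np.cross(yy,z),yy,z]
import pickle
D={}
for n,xy,yaw in(("jar",JAR,0),("lid",(.526,.3025),30)):
    for fl in (0,180):
        q=inverse_kinematics([*xy,.30],eul(down(yaw+fl))); print(n,fl,q)
    R=down(yaw)
    x=np.array(xy)+(-.0*R[:2,0]); move_ptp([*x,.28],eul(R)); sleep(.2)
    f=grab_frame("wrist"); D[n]=f
    r=[(b["rect"],b["conf"]) for b in boxes_of(f,n)]; print(n,r,get_state()["time"],f["xyz"],f["attitude"],f["K"][0,0],f["k1"])
pickle.dump(D,open("w.pkl","wb"))
cv2.imwrite("pics/d.png",cv2.resize(np.hstack([D["jar"]["img"],D["lid"]["img"]]),(800,300))[:,:,::-1])
T=grab_frame("top"); print([(b["rect"],b["conf"]) for b in boxes_of(T,"cup")])
E
```

```text
True [ 0.00035543 -0.00012541  0.00117571] [-1.30666923 -0.06221108  3.40470849]
24.5083
jar 0 [-5.64991455 20.43856572 19.55370937 89.11514365  0.         -5.64991455]
jar 180 [ -5.64991455  20.43856572  19.55370937  89.11514365   0.
 174.35008545]
jar [([267.4, 150.3, 375.2, 266.6], 0.62)] 26.4667 [ 0.48965904 -0.05649473  0.42164312] [ 1.63611714e+02 -1.54177097e-02  9.00095846e+01] 380.2392339830942 -0.009709598439106222
lid 0 [ 2.99029948e+01  2.59475184e+01  2.77968757e+01  9.18493574e+01
  2.54444375e-14 -9.70052403e-02]
lid 180 [ 29.90299476  25.94751836  27.79687574  91.84935738   0.
 179.90299476]
lid [([270.3, 153.3, 370.8, 257.1], 0.82), ([385.1, 36.5, 497.0, 149.7], 0.72)] 28.1167 [0.4650719  0.26458171 0.42225662] [ 1.63544003e+02 -1.81081514e-02  1.19912503e+02] 380.2392339830942 -0.009709598439106222
[([415.2, 235.8, 452.6, 266.5], 0.81), ([470.6, 235.9, 509.2, 270.8], 0.73)]
```

View pics/d.png

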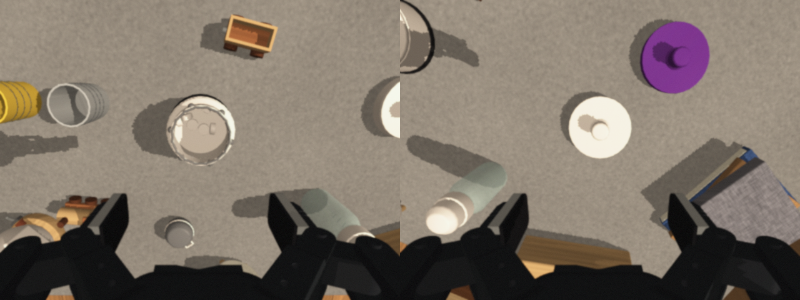

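Beaker stands upright at (72,104) in the left half. Jar rim is at (205,130) with tablets inside, and the lid at (600,127) in the right half. I'll refine both positions from these.

```bash
python3 -W ignore - <<'E'
from h import *
import pickle
D=pickle.load(open("w.pkl","rb"))
for n,c,x0 in(("jar",(321,208),JAR),("lid",(320,205),(.526,.3025))):
    f=D[n]
    try:
        r=rect(f,n,c,30)
        print(n,r[:2],fit(n,[(f,r[0])],x0))
        q=proj(f,pts(n,*x0)); hull=cv2.convexHull(q.astype(np.float32))
        # mask-IoU refinement
        def cost(p):
            m=np.zeros((480,640),np.uint8)
            for k in range(len(SH[n])):
                h=cv2.convexHull(np.round(16*proj(f,pts(n,*p)[k*146:(k+1)*146])).astype(np.int32)); cv2.fillConvexPoly(m,h,1,shift=4)
            return (m.astype(bool)^r[2]).sum()
        from scipy.optimize import minimize
        s=minimize(cost,x0,method="Nelder-Mead",options=dict(initial_simplex=[x0,np.add(x0,(.004,0)),np.add(x0,(0,.004))],xatol=1e-4)); print("xor",s.x,s.fun,r[2].sum())
    except Exception as e: print(repr(e))
# lid: own threshold
g=D["lid"]["img"].astype(int); m=((g.min(2)>190)).astype(np.uint8)
k,l,st,ce=cv2.connectedComponentsWithStats(m); i=l[225,312]; print(i,st[i],ce[i])
if i: print(fit("lid",[(D["lid"],np.array([st[i][0],st[i][1],st[i][0]+st[i][2],st[i][1]+st[i][3]],float))],(.526,.3025)))
# jar rim: mouth outer edge via Hough on a crop
cr=cv2.resize(D["jar"]["img"][130:280,245:395],None,fx=4,fy=4,interpolation=cv2.INTER_CUBIC)
pj=proj(D["jar"],np.array([(JAR[0]+.045*np.cos(a),JAR[1]+.045*np.sin(a),.086) for a in np.linspace(0,6.28,60)]))
pi=proj(D["jar"],np.array([(JAR[0]+.040*np.cos(a),JAR[1]+.040*np.sin(a),.086) for a in np.linspace(0,6.28,60)]))
for P,col in((pj,(255,0,0)),(pi,(0,160,0))): cv2.polylines(cr,[np.round((P-[245,130])*4).astype(int)],True,col,1)
cl=cv2.resize(D["lid"]["img"][130:280,245:395],None,fx=4,fy=4,interpolation=cv2.INTER_CUBIC)
for r,z,col in((.0535,.022,(255,0,0)),(.014,.052,(0,160,0))):
    P=proj(D["lid"],np.array([(.526+r*np.cos(a),.3025+r*np.sin(a),z) for a in np.linspace(0,6.28,60)]))
    cv2.polylines(cl,[np.round((P-[245,130])*4).astype(int)],True,col,1)
cv2.imwrite("pics/e.png",cv2.resize(np.hstack([cr,cl]),(800,400),interpolation=cv2.INTER_AREA)[:,:,::-1])
E
```

```text
jar (array([266., 150., 376., 266.]), 0.72) (array([ 0.56196951, -0.05227257]), array([ 0.2,  1.8, -0.2, -1.5]))
xor [ 0.56078546 -0.05287366] 1301.0 8707
lid (array([270., 152., 370., 253.]), 0.84) (array([0.52683099, 0.30419637]), array([-0.3,  0.2,  0.3, -0.2]))
xor [0.52783394 0.30384813] 187.0 7853
4 [ 271  155   99   98 6815] [321.86324285 204.40674982]
(array([0.52821051, 0.30561048]), array([-0.7, -1. ,  0.7,  1.4]))
```

View pics/e.png

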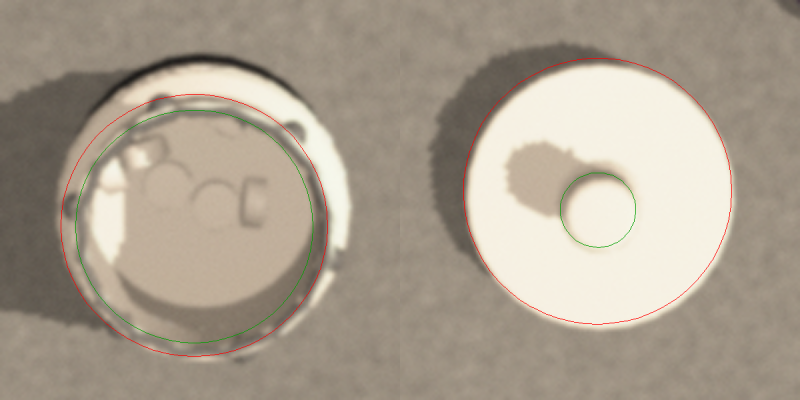

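Overlay: the lid's edge sits about 4 px down of the prediction, giving lid ≈ (0.5278, 0.304). The jar's bump pairs centre at (202,232), giving jar ≈ (0.5628, −0.0528). Grasping the lid.

```bash
cat >> h.py <<'E'
LID=np.array([.5278,.304]);JW=np.array([.5628,-.0528]);H=.026  # TCP above lid origin
def down(yaw):
    y=np.radians(yaw); yy=np.array([-np.sin(y),np.cos(y),0]); z=np.array([0,0,-1.]); return np.c_[np.cross(yy,z),yy,z]
E
python3 -W ignore - <<'E'
from h import *
e=eul(down(30))
movel([*LID,.12],v=.2,ori=e); movel([*LID,H],v=.08,threshold=8); s=get_state(); print(s["ee_pos"],s["force"])
close(100); s=get_state(); print(s["width"]*85,s["gripper_force"],s["force"])
movel([*LID,H+.15],v=.15); s=get_state(); print(s["width"]*85,s["force"],s["time"])
movel([*JW,H+.15],v=.12,ori=eul(down(0))); movel([*JW,H+.105],v=.1); sleep(.2)
s=get_state(); print(s["ee_pos"],s["force"],s["time"])
f=grab_frame("side"); cv2.imwrite("pics/f.png",cv2.resize(f["img"][190:330,230:430],(800,560),interpolation=2)[:,:,::-1])
hit=movel([*JW,H+.078],v=.015,threshold=3); s=get_state(); print(hit,s["ee_pos"][2]-H,s["force"],s["moment"],s["time"])
E
```

```text
[0.52834321 0.30431369 0.02672894] [0.04338899 0.14017152 0.22874438]
25.570898929430218 98.08748245239258 [ 0.72701657 -0.1534335   2.31180862]
25.150126824545328 [-0.10568453 -0.37256851 -0.55323722] 32.325
[ 0.56348133 -0.05286805  0.13193325] [ 0.08888158  0.53375903 -0.53130729] 36.2667
True 0.08170281278314023 [0.76280875 2.36047291 3.96240349] [ 0.16932642  0.01630387 -0.01216498] 37.7
```

View pics/f.png

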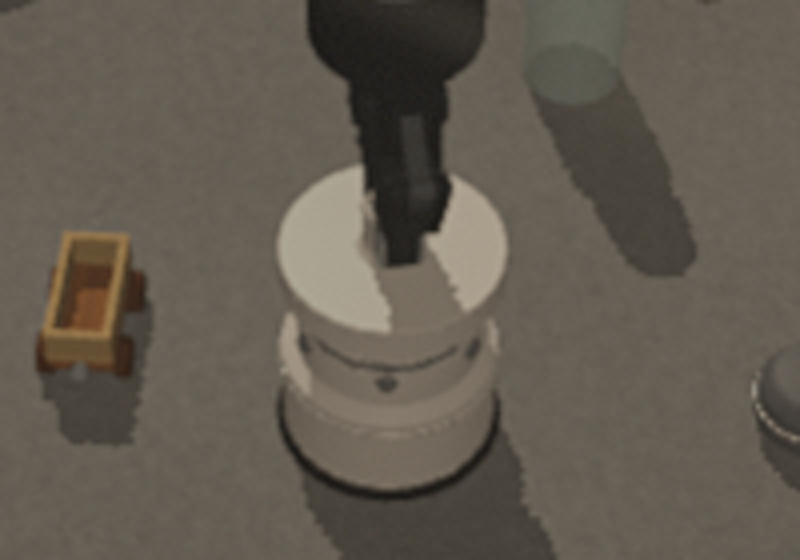

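Lid is level over the jar, and it touched at a lid height of 81 mm, exactly where it should rest on the bumps. A small +y side force calls for a 1 mm nudge, then I press.

```bash
python3 -W ignore - <<'E'
from h import *
xy=JW+[0,.001]
for z in np.arange(.080,.0605,-.002):
    hit=movel([*xy,H+z],v=.02,threshold=35); s=get_state()
    print(round(z,3),hit,(s["ee_pos"][2]-H).round(4),s["force"].round(1),s["moment"].round(2),round(s["width"]*85,1),round(s["time"],1))
    if hit or (s["ee_pos"][2]-H<.072 and s["force"][2]>14): break
E
```

```text
0.08 False 0.0814 [-0.  -0.8  7.1] [-0.05  0.32 -0.06] 25.4 38.0
0.078 False 0.0802 [-2.5 -0.7 11.6] [ 0.01  0.62 -0.08] 25.1 38.2
0.076 False 0.0772 [-1.7 -0.1  4.2] [ 0.03  0.25 -0.08] 25.0 38.5
0.074 False 0.0715 [  3.5  -0.5 -10.8] [-0.14 -0.74 -0.05] 25.2 38.7
0.072 False 0.0711 [ 1.6 -0.7 -8.8] [ 0.04 -0.32  0.05] 24.9 39.0
0.07 False 0.0706 [-1.2  0.1 -2.2] [-0.02  0.12 -0.02] 25.4 39.2
0.068 False 0.0688 [-0.1 -0.5  0.8] [-0.03  0.01  0.03] 24.8 39.5
0.066 False 0.0687 [-4.5  0.9 12.2] [ 0.03  0.89 -0.05] 25.3 39.7
0.064 False 0.0687 [-8.4  0.7 22.1] [ 0.13  1.7  -0.03] 24.9 40.0
```

Clicked, home at 68 mm and pressing 22 N. Final check before handing in.

```bash
python3 -W ignore - <<'E'
from h import *
sleep(.8); s=get_state(); print(s["force"],s["ee_pos"],s["width"],s["time"])
f=grab_frame("side"); cv2.imwrite("pics/g.png",cv2.resize(f["img"][150:450,150:500],(700,600),interpolation=2)[:,:,::-1])
E
```

```text
[-7.87100932  0.42460364 22.07565809] [ 0.56347503 -0.05183604  0.09463581] 0.29567986482143227 40.75
```

View pics/g.png

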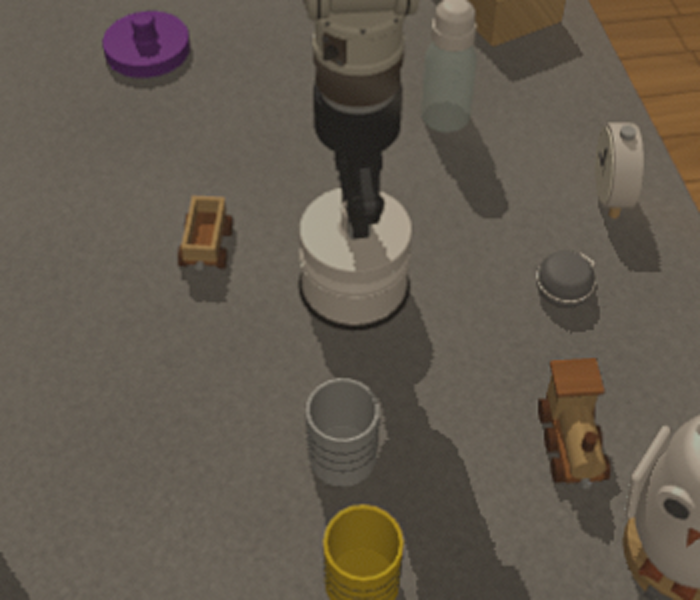

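The lid is home and level at (355,230), the beaker stands empty and upright at (342,430), and the bystanders haven't moved.

```bash
python3 -c "
from station import *
print(close_job())"
```

```text
the job is handed in; nothing more can be done
None
```

I handed the job in at about 41 s; the hand-in returned no verdict. The tablets are in the jar (beaker seen empty, tablets not counted one by one), the beaker stands upright on the nightstand, and the lid is clicked home with the arm still pressing it at about 22 N.

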